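# Pack the jam caddy with the sealed jars

### The job

Pack the wooden caddy: stand each of the four sealed jam jars, the ones with a white paper strip across the lid, upright in the middle of the liner that has its lid's colour, setting them down gently without dropping them. Leave the two opened jars, which have no strip, standing where they are.

Things in the scene. Friction and masses are not known exactly. Their poses are not given: they have to be found in the camera images.
- red_jar: Sealed jam jar with a red lid that has a white paper strip 16 mm wide across its top and down its sides. Round jar, 54 mm diameter up to 62 mm, then a red lid 50 mm diameter, 80 mm tall in all, about 0.25 kg. Origin: centre of its underside, z up along its axis. Nothing else stands within 25 mm of it at the start.
- yellow_jar: Sealed jam jar with a yellow lid that has a white paper strip 16 mm wide across its top and down its sides. Round jar, 54 mm diameter up to 62 mm, then a yellow lid 50 mm diameter, 80 mm tall in all, about 0.25 kg. Origin: centre of its underside, z up along its axis. Nothing else stands within 25 mm of it at the start.
- blue_jar: Sealed jam jar with a blue lid that has a white paper strip 16 mm wide across its top and down its sides. Round jar, 54 mm diameter up to 62 mm, then a blue lid 50 mm diameter, 80 mm tall in all, about 0.25 kg. Origin: centre of its underside, z up along its axis. Nothing else stands within 25 mm of it at the start.
- green_jar: Sealed jam jar with a green lid that has a white paper strip 16 mm wide across its top and down its sides. Round jar, 54 mm diameter up to 62 mm, then a green lid 50 mm diameter, 80 mm tall in all, about 0.25 kg. Origin: centre of its underside, z up along its axis. Nothing else stands within 25 mm of it at the start.
- opened_red: Opened jam jar: the same jar with a red lid but no white strip on it; to be left alone. Round jar, 54 mm diameter up to 62 mm, then a red lid 50 mm diameter, 80 mm tall in all, about 0.25 kg. Origin: centre of its underside, z up along its axis. Nothing else stands within 25 mm of it at the start.
- opened_blue: Opened jam jar: the same jar with a blue lid but no white strip on it; to be left alone. Round jar, 54 mm diameter up to 62 mm, then a blue lid 50 mm diameter, 80 mm tall in all, about 0.25 kg. Origin: centre of its underside, z up along its axis. Nothing else stands within 25 mm of it at the start.
- red_liner: Red liner, 73 mm square, 3 mm thick, fixed in one of the four bays (which one changes) of the fixed wooden caddy. Origin: centre of its underside and of the bay, 8 mm above the table; x, y along the caddy's walls. Bays 76 mm square, two by two at 84 mm centres; walls and dividers 8 mm thick, top 30 mm above the table; caddy 176 mm square.
- yellow_liner: Yellow liner, 73 mm square, 3 mm thick, fixed in one of the four bays (which one changes) of the fixed wooden caddy. Origin: centre of its underside and of the bay, 8 mm above the table; x, y along the caddy's walls. Bays 76 mm square, two by two at 84 mm centres; walls and dividers 8 mm thick, top 30 mm above the table; caddy 176 mm square.
- blue_liner: Blue liner, 73 mm square, 3 mm thick, fixed in one of the four bays (which one changes) of the fixed wooden caddy. Origin: centre of its underside and of the bay, 8 mm above the table; x, y along the caddy's walls. Bays 76 mm square, two by two at 84 mm centres; walls and dividers 8 mm thick, top 30 mm above the table; caddy 176 mm square.
- green_liner: Green liner, 73 mm square, 3 mm thick, fixed in one of the four bays (which one changes) of the fixed wooden caddy. Origin: centre of its underside and of the bay, 8 mm above the table; x, y along the caddy's walls. Bays 76 mm square, two by two at 84 mm centres; walls and dividers 8 mm thick, top 30 mm above the table; caddy 176 mm square.

How it is judged:
By the outcome, as a careful person would: the job done as asked, in the order asked, and still so for the second after the job is handed in, with the robot touching nothing.
It also fails if it takes over 112 s, if anything falls off the work surface, if the arm or the gripper's body presses on something with over 40 N, if the wrist force passes 120 N, or if a joint passes its speed limit or range.

### The arm

A 6-joint arm with a two-finger parallel gripper is mounted at the origin on the work surface. World frame = base frame: x ahead of the robot, y to its left, z up, the work surface at z = 0. Lengths are in m, angles in rad, forces in N, time in s.
With the tool pointing down it reaches from about 0.35 to 0.975 m from the base axis. Payload 17.4 kg.
Tool frame: the origin (TCP) lies at the very end of the fingers, on their centre line; the grasp point (between the pads) lies grip_depth behind it (grip_depth is the distance from the TCP to the grasp point, in m); z points along the fingers, y is the line along which they close (so a half turn about z gives the same grasp; the last joint's range is limited). The gripper opens to 85 mm and grips with 20 to 120 N. Pads are 22 mm wide; open, the fingers measure 114 mm over their backs; the gripper's body (76 mm by 85 mm) begins 54 mm behind the grasp point. The pads swing forward as they close: fully open they stand 13 mm farther back than shut.
Start: joints at [-1.317, 0.116, 1.442, -0, 1.584, -0.038], TCP at [0.194, -0.646, 0.231] pointing down, gripper open.
Joint ranges: [-2.83, 2.83], [-0.83, 2.19], [0.07, 2.5], [-1.14, 4.28], [0.01, 3], [-2.97, 2.97]. Speed limits (rad/s): [1.89, 1.89, 2.22, 3.14, 3.14, 3.14].

### API

Orientations are given as a unit quaternion [x, y, z, w].
In Python, from bench import sense, capture, sign_off, boxes_of, masks_of, grip_depth gives the robot as it stands. The module is installed in compiled form; this text tells all that it offers.
- The arm moves only by the tool drive_tool, never from a script. Its argument "motion" is one flat list of numbers, 7 for each row, row after row: the shift along the tool's x, y, z each as a share of 20 cm, from -1 to 1, then the turn, a rotation vector about the tool's x, y, z each as a share of 90 degrees, from -1 to 1, then the gripper's target within -1 to 1 (fully open at 1, half-way at 0, shut at -1). A call has 1 to 20 rows; each row is the pose to reach, as a shift and turn from the pose commanded when the call began, along the tool's axes at that moment; what a row does not reach only later rows make up. A row lasts 1/12 s, in which the tool goes at most 41.7 mm and 7.16 degrees, less where a joint would pass 70% of its speed; a pose out of reach is approached as far as the arm can. A call with a number of a shift or a turn outside -1 to 1 is refused whole. A call with a gripper value outside its range is refused whole. The fingers move at their own pace and stop on an object; the grip force is fixed at half the most. Time passes only in rows, so rows that repeat a pose let the fingers close. It gives the time, the measured TCP pose, the force, the opening and the grip force at its end, in the units of the state.
- sense(): the state, without advancing time (a new reading comes with each control period).
- capture(name): name is "scene" or "top"; returns a dict with "image" (420x560x3 uint8, blue, green, red), "intrinsics" (3x3 intrinsics, pixels), "world_from_camera" (4x4, takes a point from camera to world coordinates). Camera axes: x right, y down, z forward; pixel columns grow to the right and rows downward; lengths in m; the calibration is good to about 2 mm. A picture is of the moment at which its call begins. There is no depth.
- sign_off(): hands the job in; it is judged then, once.
Trained networks look in a picture, given as the dict that the camera call returned (one of the last four; its "shot" number tells which), for a name from the list of things; names that differ only in an ending like _2 or _b are one class to them, and where a whole thing is asked for, a point or a joint stands for the part that bears it (a point fixed in the world has none). Each returns a list of dicts, best first, with "score" (0 to 1); they miss things now and then, are a little off and sometimes report something else, mostly with a low value. They report only what shows in the picture. A call takes as long as a camera call.
- boxes_of(thing, picture): "centre" ([x, y, z] in m, in world coordinates, good to about 4 mm: the middle of the surface that is visible of it).
- masks_of(thing, picture): "mask" (420x560 bool, what is visible of it).
The state is a dict: "time_s": time; "q": joint angles; "joint_vel": joint speeds; "effort": joint torques, N m; "tool_pos": TCP position; "eef_rot": TCP orientation; "ft_force": force on the tool from outside, world axes, zero at the start; "wrist_torque": the same for the moment, N m; "finger_gap": finger opening in m; "grasp_force": force on a finger pad.
Only numpy, scipy, OpenCV 4.12 (cv2) and the standard library are available. Lean on these libraries where they do the work, as an engineer would, in place of code of your own. Each camera call takes 0.05 s, during which the arm holds its last target. There are 200 camera calls.

## Working session

There is one attempt and no reset: what is moved stays moved. The work goes in short steps, Python scripts to look and compute and a tool call to move; the robot and the scene stay as the last step left them, time stands still between calls to the robot, and variables do not carry over. Pictures are saved under pics/ and viewed, at most 14 in all, crops included, and the job is handed in when it is done.

Besides the shell and the picture viewer there is one more tool, called in YAML: its name, and indented under it one key for each argument. drive_tool: Moves the arm, as the interface text tells. Its arguments: {"type":"object","properties":{"motion":{"type":"array","items":{"type":"number","minimum":-1,"maximum":1}}},"required":["motion"]}

```bash
mkdir -p pics; cat > h.py <<'E'
import numpy as np,cv2
from bench import *
from scipy.spatial.transform import Rotation as R
def toplane(p,u,v,z):
    K=p["intrinsics"];T=p["world_from_camera"]
    d=T[:3,:3]@np.linalg.solve(K,[u,v,1.]);o=T[:3,3]
    return o+d*(z-o[2])/d[2]
E
python3 - <<'E'
from h import *
np.set_printoptions(precision=4,suppress=True)
s=sense();print(s["time_s"],s["tool_pos"],s["eef_rot"],R.from_quat(s["eef_rot"]).as_matrix(),grip_depth)
t=capture("top");c=capture("scene")
cv2.imwrite("pics/t0.png",t["image"]);cv2.imwrite("pics/s0.png",c["image"])
for p in(t,c):
  print(p["world_from_camera"])
  for n in["red_jar","yellow_jar","blue_jar","green_jar","opened_red","opened_blue","red_liner","yellow_liner","blue_liner","green_liner"]:
    for b in boxes_of(n,p)[:3]: print(n,round(b["score"],2),np.array(b["centre"]))
E
```

```text
0.0 [ 0.1941 -0.6463  0.2305] [ 0.9894  0.1454 -0.0001 -0.0006] [[ 0.9577  0.2877 -0.0003]
 [ 0.2877 -0.9577  0.0011]
 [ 0.0001 -0.0012 -1.    ]] 0.0187
[[-0.1236 -0.9679  0.2189  0.3418]
 [-0.9923  0.1204 -0.0278 -0.0376]
 [ 0.0006 -0.2207 -0.9753  1.0655]
 [ 0.      0.      0.      1.    ]]
red_jar 0.72 [ 0.6543 -0.2007  0.0819]
yellow_jar 0.92 [ 0.6574 -0.065   0.0801]
blue_jar 0.74 [ 0.4349 -0.1858  0.0797]
blue_jar 0.2 [ 0.4347 -0.0913  0.0803]
green_jar 0.81 [ 0.4303 -0.0921  0.0795]
opened_red 0.62 [ 0.4469 -0.3159  0.081 ]
opened_blue 0.61 [ 0.5488 -0.0668  0.0802]
red_liner 0.7 [0.5288 0.1834 0.0059]
yellow_liner 0.74 [0.6153 0.1036 0.0073]
blue_liner 0.98 [0.6123 0.1889 0.012 ]
green_liner 0.58 [0.526  0.1007 0.0086]
[[ 0.6995  0.4956 -0.5148  0.9802]
 [ 0.7146 -0.4936  0.4957 -0.4472]
 [-0.0085 -0.7146 -0.6995  0.6176]
 [ 0.      0.      0.      1.    ]]
red_jar 0.96 [ 0.6741 -0.2152  0.0717]
red_jar 0.64 [ 0.6823 -0.0789  0.0615]
yellow_jar 0.59 [ 0.6829 -0.0771  0.0616]
blue_jar 0.97 [ 0.4516 -0.2009  0.0614]
green_jar 0.79 [ 0.453  -0.1015  0.0582]
opened_red 0.58 [ 0.4674 -0.3266  0.0623]
opened_blue 0.96 [ 0.5697 -0.0783  0.0597]
red_liner 0.9 [0.5212 0.1886 0.0091]
yellow_liner 0.62 [0.6085 0.1045 0.0139]
green_liner 0.72 [0.6028 0.1947 0.015 ]
green_liner 0.65 [0.5244 0.1086 0.0111]
```

View pics/t0.png

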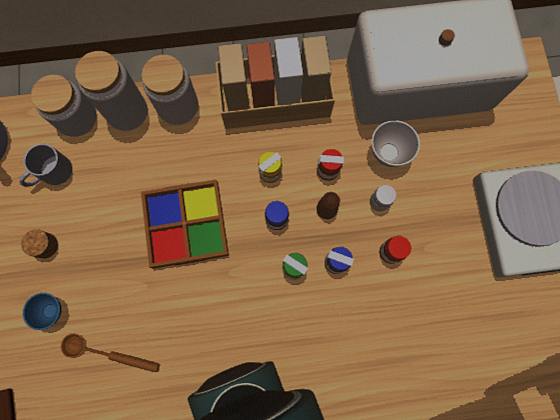

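View pics/s0.png

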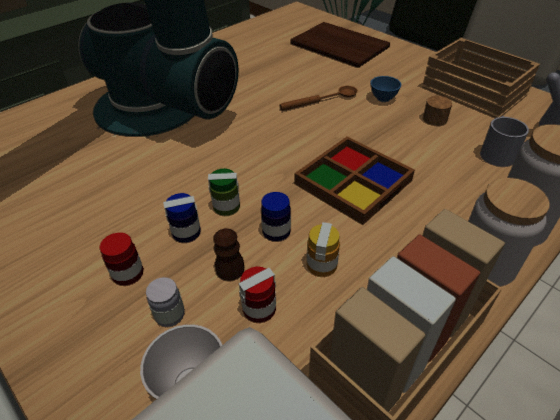

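Top view: the sealed (striped) jars are red (331,160), yellow (270,165), blue (340,260) and green (296,265). The opened ones are blue (277,215) and red (396,249). A mill stands at (329,205) and a shaker at (384,198). The caddy bays are blue (165,209), yellow (201,203), red (169,243) and green (206,238). The scene view shows the same layout.

Next I refine the positions by colour segmentation.

```bash
python3 - <<'E'
from h import *
np.set_printoptions(precision=4,suppress=True)
t=capture("top");c=capture("scene")
hsv=cv2.cvtColor(t["image"],cv2.COLOR_BGR2HSV)
jar=dict(red=(331,160),yellow=(270,163),blue=(340,259),green=(296,265),oblue=(277,213),ored=(398,248))
for n,(u,v) in jar.items():
    # lid: saturated colour or strip near; enclosing circle
    h,s,w=[hsv[...,i].astype(int) for i in range(3)]
    hue={'r':0,'y':30,'b':120,'g':62}[n.lstrip('o')[0]] if n[0]!='o' else {'r':0,'b':120}[n[1]]
    dh=np.abs((h-hue+90)%180-90)
    m=(dh<9)&(s>150)&(w>60 if n!='green' else w>40)
    yy,xx=np.mgrid[:420,:560]; m&=np.hypot(xx-u,yy-v)<18
    pts=np.argwhere(m)[:,::-1].astype(np.float32)
    W=np.array([toplane(t,x,y,.08) for x,y in pts])
    (cx,cy),r=cv2.minEnclosingCircle(W[:,:2].astype(np.float32))
    print(n,"top circle",cx,cy,"r",round(r,4),"n",len(pts),"mean",W[:,:2].mean(0))
P={}
for n,(u,v),hue in[("blue",(165,209),120),("yellow",(201,203),30),("red",(169,243),0),("green",(206,238),62)]:
    dh=np.abs((h-hue+90)%180-90); m=(dh<10)&(s>150)&(np.hypot(xx-u,yy-v)<26)
    pts=np.argwhere(m)[:,::-1].astype(np.float32)
    (a,b),sz,an=cv2.minAreaRect(pts); print(n,"liner",toplane(t,a,b,.011),toplane(t,*pts.mean(0),.011),sz,an)
# caddy outer top edges from brown mask
from itertools import product
big=cv2.resize(t["image"][165:285,130:245],None,fx=5,fy=5,interpolation=cv2.INTER_CUBIC);cv2.imwrite("pics/cad.png",big)
big=cv2.resize(t["image"][135:290,250:430],None,fx=4.3,fy=3.8,interpolation=cv2.INTER_CUBIC);cv2.imwrite("pics/jars.png",big)
# mill & shaker: base+tops
for nm,uv in dict(millbase=(325,214),milltop=(333,199),shtop=(385,193)).items():
    print(nm,toplane(t,*uv,0.0),toplane(t,*uv,.1))
K=c["intrinsics"];Ti=np.linalg.inv(c["world_from_camera"])
E
```

```text
red top circle 0.6591861248016357 -0.20377826690673828 r 0.0283 n 226 mean [ 0.6603 -0.2035]
yellow top circle 0.6728232502937317 -0.06671900302171707 r 0.0248 n 208 mean [ 0.6722 -0.0671]
blue top circle 0.4416218400001526 -0.18941862881183624 r 0.0242 n 207 mean [ 0.4412 -0.1896]
green top circle 0.44093087315559387 -0.09303203970193863 r 0.0235 n 59 mean [ 0.4444 -0.0983]
oblue top circle 0.5581339597702026 -0.06825976818799973 r 0.0239 n 364 mean [ 0.5581 -0.0682]
ored top circle 0.44358208775520325 -0.3130793869495392 r 0.0326 n 462 mean [ 0.4494 -0.3161]
blue liner [0.6122 0.1879 0.011 ] [0.6123 0.1878 0.011 ] (29.148162841796875, 29.892370223999023) 82.87498474121094
yellow liner [0.6086 0.1034 0.011 ] [0.6148 0.1037 0.011 ] (34.958900451660156, 32.43711471557617) 81.46923065185547
red liner [0.5284 0.1799 0.011 ] [0.5282 0.1831 0.011 ] (41.47975540161133, 37.06605529785156) 82.23483276367188
green liner [0.5322 0.0999 0.011 ] [0.5333 0.1024 0.011 ] (30.459239959716797, 30.607582092285156) 81.46923065185547
millbase [ 0.5563 -0.1828  0.    ] [ 0.5362 -0.1692  0.1   ]
milltop [ 0.5898 -0.2068  0.    ] [ 0.5665 -0.191   0.1   ]
shtop [ 0.5891 -0.3311  0.    ] [ 0.5659 -0.3036  0.1   ]
```

View pics/cad.png

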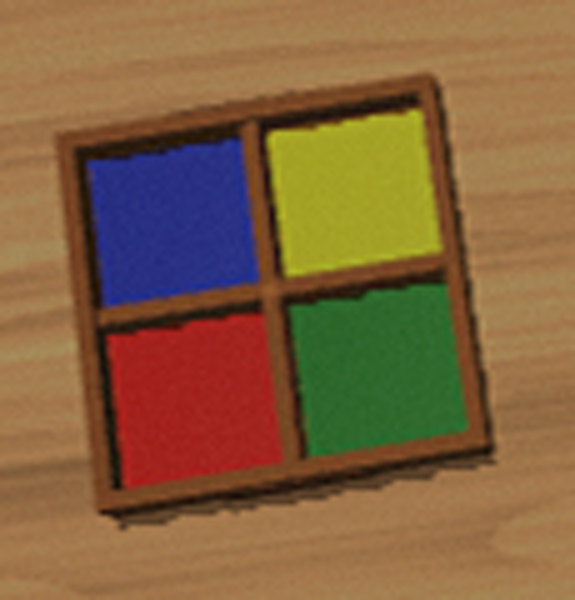

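View pics/jars.png

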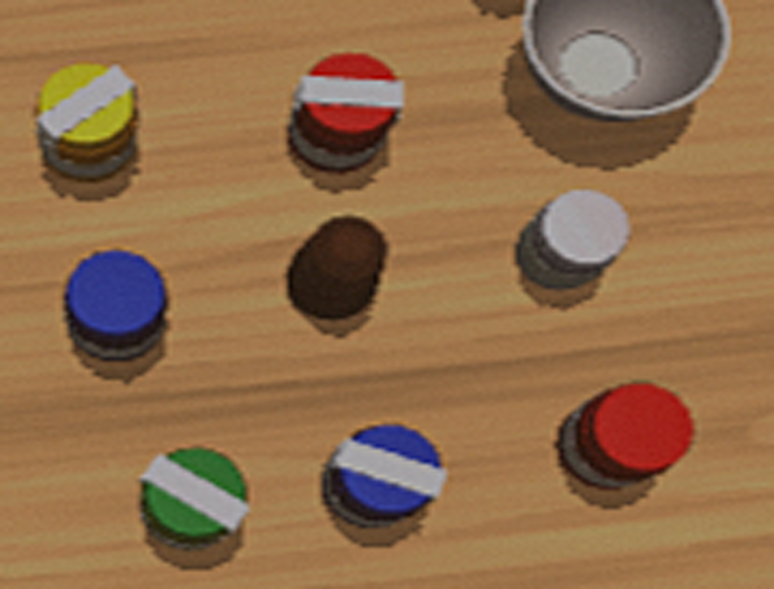

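```bash
python3 - <<'E'
from h import *
np.set_printoptions(precision=4,suppress=True)
t=capture("top")
q=[(57,133),(432,75),(492,445),(102,512)]
C=np.array([toplane(t,130+x/5-.4,165+y/5-.4,.03) for x,y in q])
cen=C.mean(0);print(C,cen,np.linalg.norm(C-np.roll(C,-1,0),axis=1))
e=[C[0]-C[3],C[1]-C[2],C[3]-C[2],C[0]-C[1]]
print([np.degrees(np.arctan2(v[1],v[0])) for v in e])
a=np.mean([np.arctan2(v[1],v[0]) for v in e[:2]]+[np.arctan2(v[1],v[0])-np.pi/2 for v in e[2:]])
X=np.array([np.cos(a),np.sin(a)]);Y=np.array([-X[1],X[0]]);print("ang",np.degrees(a))
for n,i,j in[("blue",1,1),("yellow",1,-1),("red",-1,1),("green",-1,-1)]: print(n,cen[:2]+.042*(i*X+j*Y))
for n,x,y in[("red",352,92),("yellow",87,104),("blue",388,470),("green",195,493),("oblue",116,294),("ored",642,428),("shaker",587,228)]:
    print(n,toplane(t,250+x/4.3-.4,135+y/3.8-.4,.08))
# check with scene camera: overlay predicted lids
s=capture("scene");im=s["image"].copy();K=s["intrinsics"];Ti=np.linalg.inv(s["world_from_camera"])
def proj(P): p=Ti@np.append(P,1);p=K@p[:3];return (p[:2]/p[2])
th=np.linspace(0,2*np.pi,40)
for n,x,y in[("red",352,92),("yellow",87,104),("blue",388,470),("green",195,493),("oblue",116,294),("ored",642,428)]:
    c0=toplane(t,250+x/4.3-.4,135+y/3.8-.4,.08)
    pl=np.array([proj(c0+.025*np.array([np.cos(k),np.sin(k),0])) for k in th])
    cv2.polylines(im,[np.int32(pl*16)],True,(255,255,255),1,cv2.LINE_AA,4)
cv2.polylines(im,[np.int32(np.array([proj(p) for p in C])*16)],True,(255,255,255),1,cv2.LINE_AA,4)
cv2.imwrite("pics/ov.png",cv2.resize(im[120:330,80:430],None,fx=2.28,fy=2.28,interpolation=cv2.INTER_CUBIC))
E
```

```text
[[0.6556 0.2335 0.03  ]
 [0.662  0.0596 0.03  ]
 [0.4875 0.0495 0.03  ]
 [0.4792 0.2242 0.03  ]] [0.5711 0.1417 0.03  ] [0.174  0.1748 0.1749 0.1767]
[np.float64(3.010122157678795), np.float64(3.317925826477556), np.float64(92.72797236785051), np.float64(92.09441268419776)]
ang 2.7876082590511593
blue [0.611  0.1857]
yellow [0.6151 0.1018]
red [0.5271 0.1816]
green [0.5312 0.0977]
red [ 0.6628 -0.2046  0.08  ]
yellow [ 0.6724 -0.0676  0.08  ]
blue [ 0.4413 -0.189   0.08  ]
green [ 0.4403 -0.0928  0.08  ]
oblue [ 0.5576 -0.0684  0.08  ]
ored [ 0.449  -0.3176  0.08  ]
shaker [ 0.5667 -0.3109  0.08  ]
```

View pics/ov.png

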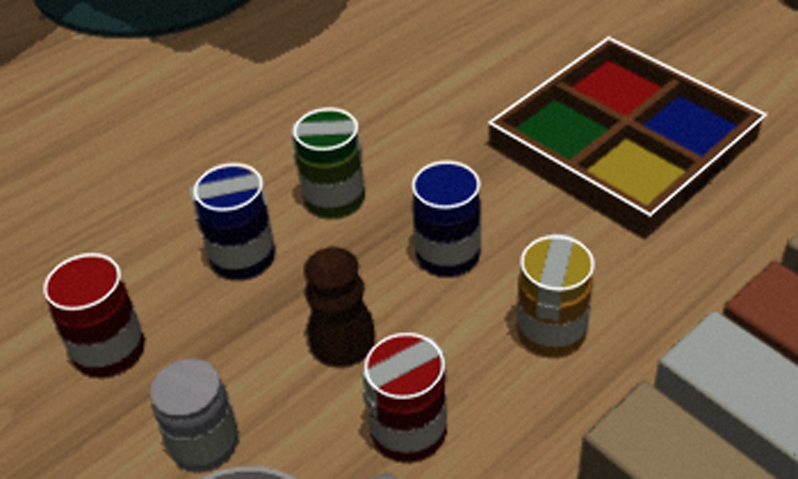

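The predicted rings fall on every lid and on the caddy rim in the other camera, so the positions hold. I start with the blue jar: turn the fingers to the caddy's axes and approach.

drive_tool:
  motion: [0.1,-0.1,0,0,0,0.05,0.65,0.24,-0.24,0,0,0,0.1,0.65,0.38,-0.38,0,0,0,0.1546,0.65,0.52,-0.52,0,0,0,0.1546,0.65,0.66,-0.66,0,0,0,0.1546,0.65,0.8,-0.8,0,0,0,0.1546,0.65,0.9,-0.9,0,0,0,0.1546,0.65,0.92,-0.92,0,0,0,0.1546,0.65,0.92,-0.92,0,0,0,0.1546,0.65]

```text
time_s: 2.05
tool_pos: [0.3183, -0.4161, 0.2319]
eef_rot: [1.0, 0.026, 0.0, 0.0]
ft_force: [0.4, 0.0, 0.3]
finger_gap: 0.0703
grasp_force: 0.0
```

```bash
cat > go.py <<'E'
import sys
from h import *
np.set_printoptions(precision=4,suppress=True)
s=sense();M=R.from_quat(s["eef_rot"]);a=np.radians(2.8)
G=np.array([[np.cos(a),np.sin(a),0],[np.sin(a),-np.cos(a),0],[0,0,-1]]).T
print("t",round(s["time_s"],2),"pos",s["tool_pos"],"gap",s["finger_gap"],"grip",s["grasp_force"],"F",s["ft_force"])
print("turn",(M.inv()*R.from_matrix(G)).as_rotvec()/(np.pi/2))
a=[float(v) for v in sys.argv[1:]]
for i in range(0,len(a),3): print(a[i:i+3],"shift",M.inv().apply(np.array(a[i:i+3])-s["tool_pos"])/.2)
E
python3 go.py .4413 -.189 .15
```

```text
t 2.05 pos [ 0.3183 -0.4161  0.2319] gap 0.07031091100309787 grip 0.0 F [0.4295 0.0312 0.341 ]
turn [ 0.0006 -0.0004  0.0016]
[0.4413, -0.189, 0.15] shift [ 0.6722 -1.1029  0.4087]
```

drive_tool:
  motion: [0.1,-0.16,0.0,0,0,0,0.65,0.2,-0.34,0,0,0,0,0.65,0.32,-0.52,0,0,0,0,0.65,0.44,-0.7,0,0,0,0,0.65,0.56,-0.88,0,0,0,0,0.65,0.64,-0.98,0.0,0,0,0,0.65,0.672,-1.0,0.1,0,0,0,0.65,0.672,-1.0,0.2,0,0,0,0.65,0.672,-1.0,0.2,0,0,0,0.65]

```text
time_s: 2.8
tool_pos: [0.4413, -0.2109, 0.1876]
eef_rot: [1.0, 0.025, -0.002, -0.001]
ft_force: [0.2, -0.3, -1.3]
finger_gap: 0.0699
grasp_force: 0.0
```

```bash
python3 go.py .4413 -.189 .15 .4413 -.189 .025
```

```text
t 2.8 pos [ 0.4413 -0.2109  0.1876] gap 0.06990638775091247 grip 0.0 F [ 0.2017 -0.3432 -1.3254]
turn [-0.0014  0.0027  0.0004]
[0.4413, -0.189, 0.15] shift [ 0.0064 -0.1088  0.1883]
[0.4413, -0.189, 0.025] shift [ 0.0091 -0.1074  0.8133]
```

drive_tool:
  motion: [0,-0.05,0,0,0,0,0.65,0.0,-0.105,0.05,0,0,0,0.65,0,-0.105,0.15,0,0,0,0.65,0,-0.105,0.25,0,0,0,0.65,0,-0.105,0.3,0,0,0,0.65,0,-0.105,0.3,0,0,0,0.65,0,-0.105,0.3,0,0,0,0.65,0,-0.105,0.3,0,0,0,0.65]

```text
time_s: 3.47
tool_pos: [0.4413, -0.1903, 0.1327]
eef_rot: [1.0, 0.024, 0.001, 0.0]
ft_force: [-0.2, 0.0, -0.1]
finger_gap: 0.0704
grasp_force: 0.0
```

```bash
python3 go.py .4413 -.189 .025
python3 -c "
from h import *
cv2.imwrite('pics/b1.png',capture('scene')['image'])"
```

```text
t 3.47 pos [ 0.4413 -0.1903  0.1327] gap 0.07040304667706572 grip 0.0 F [-0.2403  0.0485 -0.0985]
turn [ 0.0005 -0.0009 -0.0001]
[0.4413, -0.189, 0.025] shift [-0.0005 -0.0067  0.5386]
```

View pics/b1.png

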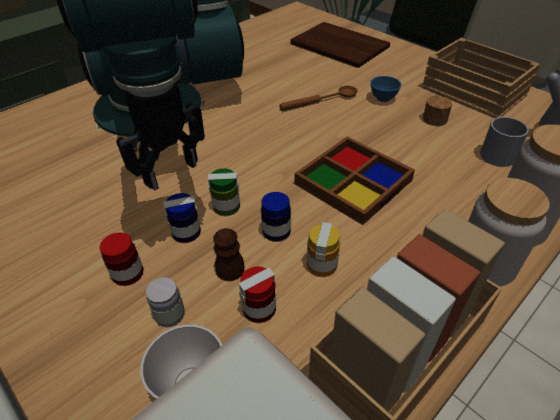

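The gripper hangs over the sealed blue jar (182,205) with a finger on either side. I descend and grip.

drive_tool:
  motion: [0,-0.006,0.12,0,0,0,0.65,0,-0.006,0.25,0,0,0,0.65,0,-0.006,0.37,0,0,0,0.65,0,-0.006,0.46,0,0,0,0.65,0,-0.006,0.51,0,0,0,0.65,0,-0.006,0.535,0,0,0,0.65,0,-0.006,0.535,0,0,0,0.65,0,-0.006,0.535,0,0,0,0.3,0,-0.006,0.535,0,0,0,-1,0,-0.006,0.535,0,0,0,-1,0,-0.006,0.535,0,0,0,-1,0,-0.006,0.535,0,0,0,-1,0,-0.006,0.535,0,0,0,-1,0,-0.006,0.535,0,0,0,-1]

```text
time_s: 4.68
tool_pos: [0.4417, -0.1892, 0.026]
eef_rot: [1.0, 0.024, 0.001, 0.001]
ft_force: [-0.5, 0.8, 7.0]
finger_gap: 0.0525
grasp_force: 63.3
```

```bash
python3 go.py .4413 -.189 .2
```

```text
t 4.68 pos [ 0.4417 -0.1892  0.026 ] gap 0.05252458070842214 grip 63.33525538444519 F [-0.5414  0.8217  7.033 ]
turn [ 0.0008 -0.0015  0.    ]
[0.4413, -0.189, 0.2] shift [-0.0001 -0.0002 -0.8698]
```

drive_tool:
  motion: [0,0,-0.05,0,0,0,-1,0,0,-0.12,0,0,0,-1,0,0,-0.22,0,0,0,-1,0,0,-0.34,0,0,0,-1,0,0,-0.46,0,0,0,-1,0,0,-0.6,0,0,0,-1,0,-0.04,-0.74,0,0,0,-1,0.06,-0.14,-0.86,0,0,0,-1,0.15,-0.28,-0.92,0,0,0,-1,0.24,-0.42,-0.92,0,0,0,-1,0.33,-0.56,-0.92,0,0,0,-1,0.42,-0.7,-0.92,0,0,0,-1,0.5,-0.82,-0.92,0,0,0,-1,0.57,-0.92,-0.92,0,0,0,-1,0.6,-0.97,-0.92,0,0,0,-1,0.6,-0.97,-0.92,0,0,0,-1,0.6,-0.97,-0.92,0,0,0,-1]

```text
time_s: 6.1
tool_pos: [0.551, 0.0108, 0.2087]
eef_rot: [1.0, 0.025, -0.0, 0.0]
ft_force: [-0.2, -0.1, -2.2]
finger_gap: 0.0528
grasp_force: 63.4
```

```bash
python3 go.py .611 .1857 .1 .611 .1857 .037
```

```text
t 6.1 pos [0.551  0.0108 0.2087] gap 0.05278240874825165 grip 63.40193510055542 F [-0.1678 -0.1192 -2.1849]
turn [0.0002 0.0001 0.0007]
[0.611, 0.1857, 0.1] shift [ 0.3435 -0.8585  0.5434]
[0.611, 0.1857, 0.037] shift [ 0.3435 -0.8586  0.8584]
```

drive_tool:
  motion: [0.05,-0.1,0,0,0,0,-1,0.11,-0.26,0,0,0,0,-1,0.17,-0.42,0,0,0,0,-1,0.23,-0.58,0,0,0,0,-1,0.29,-0.72,0,0,0,0,-1,0.33,-0.82,0,0,0,0,-1,0.3435,-0.8585,0.03,0,0,0,-1,0.3435,-0.8585,0.12,0,0,0,-1,0.3435,-0.8585,0.22,0,0,0,-1,0.3435,-0.8585,0.32,0,0,0,-1,0.3435,-0.8585,0.42,0,0,0,-1,0.3435,-0.8585,0.5,0,0,0,-1,0.3435,-0.8585,0.54,0,0,0,-1,0.3435,-0.8585,0.54,0,0,0,-1,0.3435,-0.8585,0.54,0,0,0,-1,0.3435,-0.8585,0.54,0,0,0,-1]

```text
time_s: 7.43
tool_pos: [0.6119, 0.1853, 0.1018]
eef_rot: [1.0, 0.024, 0.001, -0.0]
ft_force: [0.4, -0.3, -1.0]
finger_gap: 0.053
grasp_force: 63.6
```

```bash
python3 go.py .611 .1857 .037
```

```text
t 7.43 pos [0.6119 0.1853 0.1018] gap 0.05295441994184338 grip 63.60114812850952 F [ 0.3524 -0.3233 -1.0157]
turn [-0.0002 -0.0011 -0.0003]
[0.611, 0.1857, 0.037] shift [-0.0051 -0.0021  0.3242]
```

drive_tool:
  motion: [-0.005,-0.002,0.06,0,0,0,-1,-0.005,-0.002,0.12,0,0,0,-1,-0.005,-0.002,0.18,0,0,0,-1,-0.005,-0.002,0.23,0,0,0,-1,-0.005,-0.002,0.27,0,0,0,-1,-0.005,-0.002,0.29,0,0,0,-1,-0.005,-0.002,0.3,0,0,0,-1,-0.005,-0.002,0.308,0,0,0,-1,-0.005,-0.002,0.308,0,0,0,-1,-0.005,-0.002,0.308,0,0,0,-1]

```text
time_s: 8.27
tool_pos: [0.6106, 0.1861, 0.0392]
eef_rot: [1.0, 0.024, 0.0, -0.0]
ft_force: [-0.0, 0.1, -1.4]
finger_gap: 0.0527
grasp_force: 63.6
```

```bash
python3 go.py .611 .1857 .037
python3 -c "
from h import *
cv2.imwrite('pics/b2.png',cv2.resize(capture('scene')['image'][40:240,260:460],None,fx=2.8,fy=2.8))"
```

```text
t 8.27 pos [0.6106 0.1861 0.0392] gap 0.05271947458673559 grip 63.601505756378174 F [-0.0244  0.0992 -1.3622]
turn [-0.0001 -0.0004  0.0001]
[0.611, 0.1857, 0.037] shift [0.0017 0.0022 0.0108]
```

View pics/b2.png

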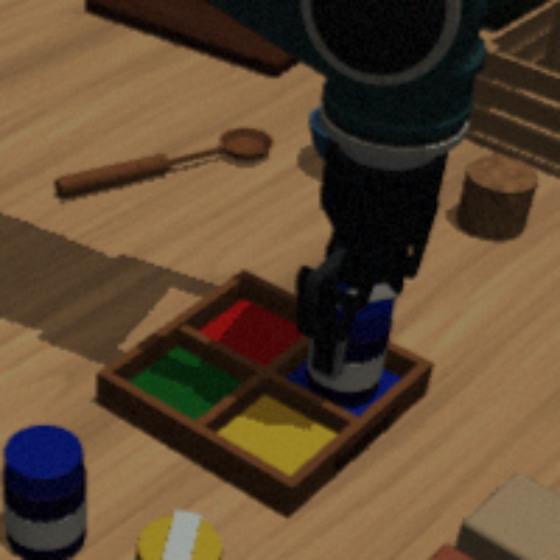

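The jar stands centred in the blue bay (crop 347,375), about 2 mm above the liner. I lower it in tiny steps until it touches.

drive_tool:
  motion: [0.001,0.001,0.003,0,0,0,-1,0.001,0.001,0.006,0,0,0,-1,0.001,0.001,0.009,0,0,0,-1,0.001,0.001,0.012,0,0,0,-1,0.001,0.001,0.012,0,0,0,-1,0.001,0.001,0.012,0,0,0,-1]

```text
time_s: 8.82
tool_pos: [0.6107, 0.1859, 0.0371]
eef_rot: [1.0, 0.024, 0.0, -0.0]
ft_force: [-4.2, -1.4, 6.5]
finger_gap: 0.0528
grasp_force: 64.4
```

In contact at 6.5 N. I release and rise.

drive_tool:
  motion: [0,0,0,0,0,0,0.3,0,0,0,0,0,0,0.4,0,0,0,0,0,0,0.5,0,0,0,0,0,0,0.5,0,0,0,0,0,0,0.5,0,0,-0.03,0,0,0,0.5,0,0,-0.08,0,0,0,0.5,0,0,-0.16,0,0,0,0.5,0,0,-0.26,0,0,0,0.5,0,0,-0.38,0,0,0,0.5,0,0,-0.52,0,0,0,0.5,0,0,-0.66,0,0,0,0.6,-0.1,0.06,-0.78,0,0,0,0.65,-0.24,0.2,-0.82,0,0,0,0.65,-0.38,0.36,-0.82,0,0,0,0.65,-0.52,0.54,-0.82,0,0,0,0.65,-0.66,0.72,-0.82,0,0,0,0.65,-0.76,0.86,-0.82,0,0,0,0.65,-0.8,0.94,-0.82,0,0,0,0.65,-0.8,0.94,-0.82,0,0,0,0.65]

```text
time_s: 10.48
tool_pos: [0.4586, -0.0124, 0.202]
eef_rot: [1.0, 0.023, 0.001, 0.0]
ft_force: [-0.4, -0.6, 0.8]
finger_gap: 0.0709
grasp_force: 0.0
```

```bash
python3 go.py .4403 -.0928 .13
python3 -c "
from h import *
t=capture('top')
for n in['blue_jar','green_jar']:
  for b in boxes_of(n,t)[:2]: print(n,b['score'],b['centre'])
cv2.imwrite('pics/b3.png',cv2.resize(t['image'][140:300,120:420],None,fx=2.6,fy=2.6,interpolation=cv2.INTER_CUBIC))"
```

```text
t 10.48 pos [ 0.4586 -0.0124  0.202 ] gap 0.07086632240417848 grip 0.0 F [-0.3635 -0.6286  0.8442]
turn [ 0.0006 -0.0015 -0.0018]
[0.4403, -0.0928, 0.13] shift [-0.1106  0.397   0.36  ]
blue_jar 0.76 [0.5954, 0.1807, 0.0915]
```

View pics/b3.png

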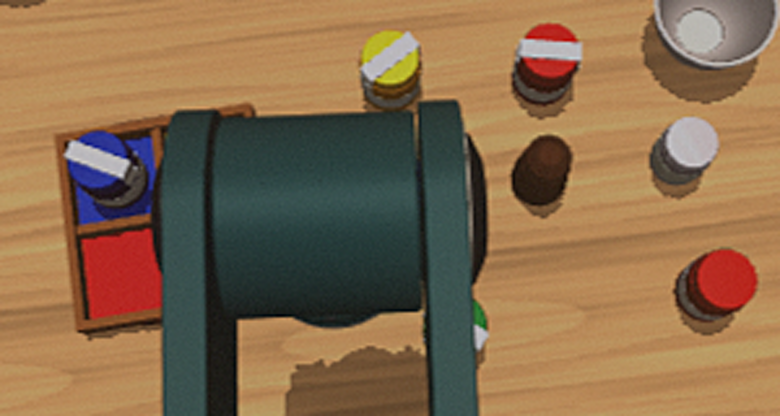

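The blue jar stands upright in its bay (lid at crop 102,160). Green is next.

drive_tool:
  motion: [-0.04,0.1,0,0,0,-0.0018,0.65,-0.08,0.22,0.05,0,0,-0.0018,0.65,-0.105,0.32,0.15,0,0,-0.0018,0.65,-0.11,0.38,0.25,0,0,-0.0018,0.65,-0.11,0.397,0.33,0,0,-0.0018,0.65,-0.11,0.397,0.36,0,0,-0.0018,0.65,-0.11,0.397,0.36,0,0,-0.0018,0.65,-0.11,0.397,0.36,0,0,-0.0018,0.65,-0.11,0.397,0.36,0,0,-0.0018,0.65]

```text
time_s: 11.38
tool_pos: [0.4426, -0.0895, 0.1295]
eef_rot: [1.0, 0.026, 0.001, 0.0]
ft_force: [0.2, -0.3, -0.1]
finger_gap: 0.0703
grasp_force: 0.0
```

```bash
python3 go.py .4403 -.0928 .025
```

```text
t 11.38 pos [ 0.4426 -0.0895  0.1295] gap 0.07030759807683444 grip 0.0 F [ 0.2406 -0.3061 -0.1363]
turn [ 0.0002 -0.0007  0.0026]
[0.4403, -0.0928, 0.025] shift [-0.013   0.0156  0.5225]
```

drive_tool:
  motion: [-0.013,0.016,0.1,0,0,0.0026,0.65,-0.013,0.016,0.22,0,0,0.0026,0.65,-0.013,0.016,0.34,0,0,0.0026,0.65,-0.013,0.016,0.44,0,0,0.0026,0.65,-0.013,0.016,0.5,0,0,0.0026,0.65,-0.013,0.016,0.5225,0,0,0.0026,0.65,-0.013,0.016,0.5225,0,0,0.0026,0.65,-0.013,0.016,0.5225,0,0,0.0026,0.3,-0.013,0.016,0.5225,0,0,0.0026,-1,-0.013,0.016,0.5225,0,0,0.0026,-1,-0.013,0.016,0.5225,0,0,0.0026,-1,-0.013,0.016,0.5225,0,0,0.0026,-1,-0.013,0.016,0.5225,0,0,0.0026,-1,-0.013,0.016,0.5225,0,0,0.0026,-1]

```text
time_s: 12.55
tool_pos: [0.4405, -0.0936, 0.0255]
eef_rot: [1.0, 0.024, 0.001, 0.0]
ft_force: [-0.6, 1.8, 8.0]
finger_gap: 0.0529
grasp_force: 63.0
```

```bash
python3 go.py .5312 .0977 .19
```

```text
t 12.55 pos [ 0.4405 -0.0936  0.0255] gap 0.05285095380761547 grip 62.96836853027344 F [-0.5774  1.816   8.0292]
turn [ 0.0004 -0.0017 -0.0007]
[0.5312, 0.0977, 0.19] shift [ 0.5008 -0.9334 -0.8215]
```

drive_tool:
  motion: [0,0,-0.05,0,0,0,-1,0,0,-0.12,0,0,0,-1,0,0,-0.22,0,0,0,-1,0,0,-0.34,0,0,0,-1,0,0,-0.46,0,0,0,-1,0,0,-0.6,0,0,0,-1,0.02,-0.04,-0.72,0,0,0,-1,0.08,-0.15,-0.8,0,0,0,-1,0.15,-0.28,-0.82,0,0,0,-1,0.22,-0.42,-0.82,0,0,0,-1,0.3,-0.56,-0.82,0,0,0,-1,0.37,-0.7,-0.82,0,0,0,-1,0.44,-0.82,-0.82,0,0,0,-1,0.49,-0.91,-0.82,0,0,0,-1,0.5,-0.933,-0.76,0,0,0,-1,0.5,-0.933,-0.66,0,0,0,-1,0.5,-0.933,-0.54,0,0,0,-1,0.5,-0.933,-0.44,0,0,0,-1,0.5,-0.933,-0.4,0,0,0,-1,0.5,-0.933,-0.4,0,0,0,-1]

```text
time_s: 14.22
tool_pos: [0.5295, 0.0973, 0.1023]
eef_rot: [1.0, 0.024, -0.001, 0.0]
ft_force: [-0.2, -0.1, -2.5]
finger_gap: 0.0529
grasp_force: 63.3
```

drive_tool:
  motion: [0,0,0,0,0,0,-1,0,0,0,0,0,0,-1,0,0,0,0,0,0,-1]

```text
time_s: 14.47
tool_pos: [0.5311, 0.0976, 0.1054]
eef_rot: [1.0, 0.024, 0.001, -0.0]
ft_force: [-0.2, 0.5, -0.7]
finger_gap: 0.0527
grasp_force: 63.3
```

```bash
python3 go.py .5312 .0977 .0365
```

```text
t 14.47 pos [0.5311 0.0976 0.1054] gap 0.0527499658626805 grip 63.275073766708374 F [-0.2414  0.4688 -0.7346]
turn [-0.0001 -0.0014 -0.0008]
[0.5312, 0.0977, 0.0365] shift [-0.0001 -0.0002  0.3446]
```

drive_tool:
  motion: [0,0,0.06,0,0,0,-1,0,0,0.13,0,0,0,-1,0,0,0.2,0,0,0,-1,0,0,0.26,0,0,0,-1,0,0,0.3,0,0,0,-1,0,0,0.315,0,0,0,-1,0,0,0.325,0,0,0,-1,0,0,0.33,0,0,0,-1,0,0,0.333,0,0,0,-1,0,0,0.333,0,0,0,-1,0,0,0.333,0,0,0,-1]

```text
time_s: 15.38
tool_pos: [0.5307, 0.0977, 0.0377]
eef_rot: [1.0, 0.024, 0.0, -0.0]
ft_force: [0.4, 0.7, -1.9]
finger_gap: 0.0529
grasp_force: 63.3
```

```bash
python3 go.py .5312 .0977 .0365
```

```text
t 15.38 pos [0.5307 0.0977 0.0377] gap 0.05292151595392607 grip 63.27470898628235 F [ 0.4464  0.6529 -1.8784]
turn [-0.0001 -0.0005 -0.0007]
[0.5312, 0.0977, 0.0365] shift [0.0025 0.0003 0.006 ]
```

drive_tool:
  motion: [0.001,0,0.002,0,0,0,-1,0.001,0,0.004,0,0,0,-1,0.001,0,0.006,0,0,0,-1,0.001,0,0.008,0,0,0,-1,0.001,0,0.008,0,0,0,-1,0.001,0,0.008,0,0,0,-1]

```text
time_s: 15.88
tool_pos: [0.5309, 0.0977, 0.0366]
eef_rot: [1.0, 0.024, 0.0, 0.0]
ft_force: [-4.6, -0.8, 10.4]
finger_gap: 0.0527
grasp_force: 64.1
```

drive_tool:
  motion: [0,0,0,0,0,0,0.3,0,0,0,0,0,0,0.4,0,0,0,0,0,0,0.5,0,0,0,0,0,0,0.5,0,0,0,0,0,0,0.5,0,0,-0.03,0,0,0,0.5,0,0,-0.08,0,0,0,0.5,0,0,-0.16,0,0,0,0.5,0,0,-0.26,0,0,0,0.5,0,0,-0.38,0,0,0,0.5,0,0,-0.52,0,0,0,0.5,0,0,-0.64,0,0,0,0.6,0.1,0.1,-0.7,0,0,0,0.65,0.2,0.25,-0.7,0,0,0,0.65,0.32,0.42,-0.7,0,0,0,0.65,0.44,0.58,-0.7,0,0,0,0.65,0.56,0.72,-0.7,0,0,0,0.65,0.64,0.82,-0.68,0,0,0,0.65,0.666,0.86,-0.6,0,0,0,0.65,0.666,0.86,-0.54,0,0,0,0.65]

```text
time_s: 17.55
tool_pos: [0.6727, -0.0695, 0.1429]
eef_rot: [1.0, 0.023, 0.0, 0.0]
ft_force: [0.2, 0.1, -1.3]
finger_gap: 0.0704
grasp_force: 0.0
```

drive_tool:
  motion: [0,0,0,0,0,0,0.65,0,0,0,0,0,0,0.65,0,0,0,0,0,0,0.65]

```text
time_s: 17.8
tool_pos: [0.6715, -0.0667, 0.1445]
eef_rot: [1.0, 0.024, 0.0, -0.0]
ft_force: [0.3, 0.1, -0.2]
finger_gap: 0.0707
grasp_force: 0.0
```

```bash
python3 go.py .6724 -.0676 .025
python3 -c "
from h import *
t=capture('top');s=capture('scene')
a=cv2.resize(t['image'][140:290,130:330],(400,300));b=cv2.resize(s['image'][120:270,240:440],(400,300))
cv2.imwrite('pics/g1.png',np.hstack([a,b]))"
```

```text
t 17.8 pos [ 0.6715 -0.0667  0.1445] gap 0.07069460509340106 grip 0.0 F [ 0.2512  0.1149 -0.1599]
turn [ 0.     -0.0004 -0.0001]
[0.6724, -0.0676, 0.025] shift [0.0038 0.0045 0.5976]
```

View pics/g1.png

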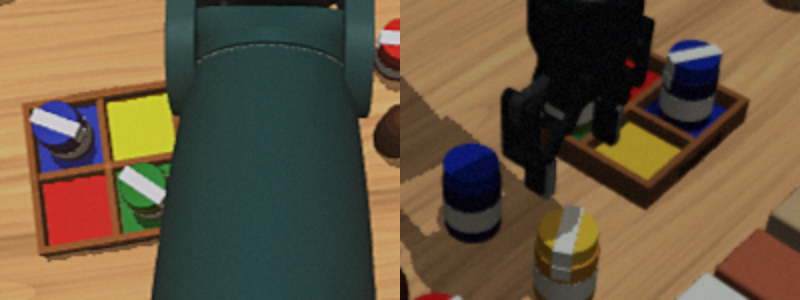

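Green stands upright in its bay (left half 142,192) and blue still stands. The gripper is poised over yellow.

drive_tool:
  motion: [0.003,0.004,0.1,0,0,0,0.65,0.003,0.004,0.22,0,0,0,0.65,0.003,0.004,0.34,0,0,0,0.65,0.003,0.004,0.46,0,0,0,0.65,0.003,0.004,0.55,0,0,0,0.65,0.003,0.004,0.595,0,0,0,0.65,0.003,0.004,0.595,0,0,0,0.65,0.003,0.004,0.595,0,0,0,0.3,0.003,0.004,0.595,0,0,0,-1,0.003,0.004,0.595,0,0,0,-1,0.003,0.004,0.595,0,0,0,-1,0.003,0.004,0.595,0,0,0,-1,0.003,0.004,0.595,0,0,0,-1,0.003,0.004,0.595,0,0,0,-1]

```text
time_s: 19.07
tool_pos: [0.6735, -0.0686, 0.0266]
eef_rot: [1.0, 0.024, 0.001, 0.0]
ft_force: [-0.4, 0.3, 7.8]
finger_gap: 0.0527
grasp_force: 63.4
```

```bash
python3 go.py .6151 .1018 .19
```

```text
t 19.07 pos [ 0.6735 -0.0686  0.0266] gap 0.05269021607546105 grip 63.353705406188965 F [-0.3686  0.2665  7.7744]
turn [ 0.0002 -0.0017 -0.0007]
[0.6151, 0.1018, 0.19] shift [-0.2488 -0.8645 -0.8178]
```

drive_tool:
  motion: [0,0,-0.05,0,0,0,-1,0,0,-0.12,0,0,0,-1,0,0,-0.22,0,0,0,-1,0,0,-0.34,0,0,0,-1,0,0,-0.48,0,0,0,-1,0,0,-0.62,0,0,0,-1,0,-0.04,-0.74,0,0,0,-1,-0.04,-0.15,-0.82,0,0,0,-1,-0.08,-0.28,-0.84,0,0,0,-1,-0.12,-0.42,-0.84,0,0,0,-1,-0.16,-0.56,-0.84,0,0,0,-1,-0.2,-0.7,-0.84,0,0,0,-1,-0.23,-0.8,-0.84,0,0,0,-1,-0.244,-0.85,-0.84,0,0,0,-1,-0.244,-0.8645,-0.8,0,0,0,-1,-0.244,-0.8645,-0.72,0,0,0,-1,-0.244,-0.8645,-0.6,0,0,0,-1,-0.244,-0.8645,-0.5,0,0,0,-1,-0.244,-0.8645,-0.46,0,0,0,-1,-0.244,-0.8645,-0.46,0,0,0,-1]

```text
time_s: 20.73
tool_pos: [0.6149, 0.1009, 0.1144]
eef_rot: [1.0, 0.023, -0.002, 0.0]
ft_force: [0.4, 0.2, -2.0]
finger_gap: 0.053
grasp_force: 63.3
```

drive_tool:
  motion: [0,0,0,0,0,0,-1,0,0,0,0,0,0,-1,0,0,0,0,0,0,-1]

```text
time_s: 20.98
tool_pos: [0.6162, 0.1017, 0.1182]
eef_rot: [1.0, 0.024, 0.001, -0.0]
ft_force: [-0.9, -0.1, -2.2]
finger_gap: 0.0527
grasp_force: 63.3
```

```bash
python3 go.py .6158 .1018 .0376
```

```text
t 20.98 pos [0.6162 0.1017 0.1182] gap 0.05273829603606294 grip 63.283588886260986 F [-0.8581 -0.1401 -2.2396]
turn [-0.0001 -0.0013 -0.0009]
[0.6158, 0.1018, 0.0376] shift [-0.003  -0.0004  0.403 ]
```

drive_tool:
  motion: [0,0,0.06,0,0,0,-1,0,0,0.13,0,0,0,-1,0,0,0.2,0,0,0,-1,0,0,0.27,0,0,0,-1,0,0,0.33,0,0,0,-1,0,0,0.365,0,0,0,-1,0,0,0.38,0,0,0,-1,0,0,0.388,0,0,0,-1,0,0,0.392,0,0,0,-1,0,0,0.392,0,0,0,-1,0,0,0.392,0,0,0,-1]

```text
time_s: 21.9
tool_pos: [0.6159, 0.1019, 0.0388]
eef_rot: [1.0, 0.024, 0.0, -0.0]
ft_force: [-0.5, 0.3, -1.4]
finger_gap: 0.0526
grasp_force: 63.3
```

drive_tool:
  motion: [0,0,0.002,0,0,0,-1,0,0,0.004,0,0,0,-1,0,0,0.006,0,0,0,-1,0,0,0.006,0,0,0,-1,0,0,0.006,0,0,0,-1]

```text
time_s: 22.32
tool_pos: [0.6157, 0.1019, 0.0376]
eef_rot: [1.0, 0.024, 0.0, -0.0]
ft_force: [-2.8, 0.2, 6.0]
finger_gap: 0.0527
grasp_force: 63.8
```

drive_tool:
  motion: [0,0,0,0,0,0,0.3,0,0,0,0,0,0,0.4,0,0,0,0,0,0,0.5,0,0,0,0,0,0,0.5,0,0,0,0,0,0,0.5,0,0,-0.03,0,0,0,0.5,0,0,-0.08,0,0,0,0.5,0,0,-0.16,0,0,0,0.5,0,0,-0.26,0,0,0,0.5,0,0,-0.38,0,0,0,0.5,0,0,-0.52,0,0,0,0.5,0,0,-0.66,0,0,0,0.6,0.02,0.1,-0.78,0,0,0,0.65,0.05,0.25,-0.8,0,0,0,0.65,0.08,0.42,-0.8,0,0,0,0.65,0.11,0.58,-0.8,0,0,0,0.65,0.13,0.74,-0.8,0,0,0,0.65,0.15,0.88,-0.8,0,0,0,0.65,0.16,1,-0.8,0,0,0,0.65]

```text
time_s: 23.9
tool_pos: [0.6573, -0.0984, 0.1981]
eef_rot: [1.0, 0.024, 0.0, 0.0]
ft_force: [0.4, -0.5, -0.3]
finger_gap: 0.0705
grasp_force: 0.0
```

drive_tool:
  motion: [0,0.12,0,0,0,0,0.65,0,0.26,0,0,0,0,0.65,0,0.4,0,0,0,0,0.65,0,0.5,0.05,0,0,0,0.65,0,0.54,0.15,0,0,0,0.65,0,0.54,0.22,0,0,0,0.65,0,0.54,0.26,0,0,0,0.65,0,0.54,0.26,0,0,0,0.65,0,0.54,0.26,0,0,0,0.65,0,0.54,0.26,0,0,0,0.65]

```text
time_s: 24.73
tool_pos: [0.6626, -0.2036, 0.1463]
eef_rot: [1.0, 0.024, 0.001, 0.0]
ft_force: [1.2, -0.8, 0.5]
finger_gap: 0.0702
grasp_force: 0.0
```

```bash
python3 go.py .6628 -.2046 .025
python3 -c "
from h import *
t=capture('top');s=capture('scene')
a=cv2.resize(t['image'][140:290,130:330],(400,300));b=cv2.resize(s['image'][180:360,200:440],(400,300))
cv2.imwrite('pics/r1.png',np.hstack([a,b]))"
```

```text
t 24.73 pos [ 0.6626 -0.2036  0.1463] gap 0.07020735103809479 grip 0.0 F [ 1.2026 -0.7659  0.4932]
turn [ 0.0003 -0.0008 -0.0001]
[0.6628, -0.2046, 0.025] shift [-0.0001  0.005   0.6066]
```

View pics/r1.png

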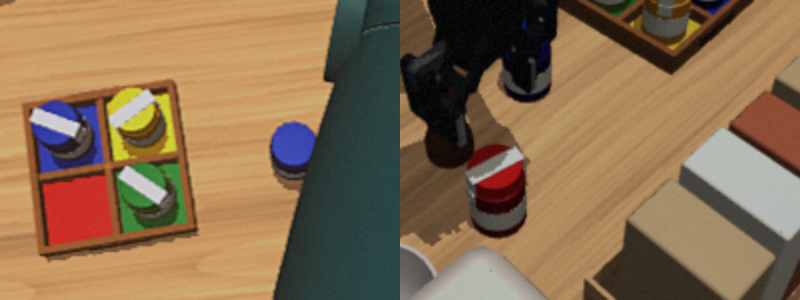

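Blue, yellow and green all stand in their bays and the red bay (left half 80,210) is empty. The gripper is over the striped red jar.

drive_tool:
  motion: [0,0.005,0.1,0,0,0,0.65,0,0.005,0.22,0,0,0,0.65,0,0.005,0.34,0,0,0,0.65,0,0.005,0.46,0,0,0,0.65,0,0.005,0.55,0,0,0,0.65,0,0.005,0.6,0,0,0,0.65,0,0.005,0.6,0,0,0,0.65,0,0.005,0.6,0,0,0,0.3,0,0.005,0.6,0,0,0,-1,0,0.005,0.6,0,0,0,-1,0,0.005,0.6,0,0,0,-1,0,0.005,0.6,0,0,0,-1,0,0.005,0.6,0,0,0,-1,0,0.005,0.6,0,0,0,-1]

```text
time_s: 26.0
tool_pos: [0.6631, -0.2055, 0.0269]
eef_rot: [1.0, 0.024, 0.001, 0.0]
ft_force: [0.2, 0.5, 7.5]
finger_gap: 0.0525
grasp_force: 63.7
```

```bash
python3 go.py .5275 .1816 .21
```

```text
t 26.0 pos [ 0.6631 -0.2055  0.0269] gap 0.05253653943568383 grip 63.66580367088318 F [0.2492 0.5419 7.4937]
turn [ 0.0005 -0.0015 -0.0007]
[0.5275, 0.1816, 0.21] shift [-0.5828 -1.9648 -0.9187]
```

drive_tool:
  motion: [0,0,-0.05,0,0,0,-1,0,0,-0.12,0,0,0,-1,0,0,-0.22,0,0,0,-1,0,0,-0.34,0,0,0,-1,0,0,-0.48,0,0,0,-1,0,0,-0.62,0,0,0,-1,0,0,-0.76,0,0,0,-1,-0.04,-0.1,-0.88,0,0,0,-1,-0.08,-0.22,-0.92,0,0,0,-1,-0.12,-0.36,-0.92,0,0,0,-1,-0.16,-0.5,-0.92,0,0,0,-1,-0.2,-0.64,-0.92,0,0,0,-1,-0.24,-0.78,-0.92,0,0,0,-1,-0.27,-0.9,-0.92,0,0,0,-1,-0.29,-0.98,-0.92,0,0,0,-1,-0.29,-0.98,-0.92,0,0,0,-1,-0.29,-0.98,-0.92,0,0,0,-1]

```text
time_s: 27.42
tool_pos: [0.5948, -0.0117, 0.2104]
eef_rot: [1.0, 0.025, 0.001, 0.0]
ft_force: [-0.8, 0.4, -2.2]
finger_gap: 0.0528
grasp_force: 63.7
```

drive_tool:
  motion: [-0.03,-0.1,0,0,0,0,-1,-0.07,-0.24,0,0,0,0,-1,-0.11,-0.38,0,0,0,0,-1,-0.15,-0.52,0,0,0,0,-1,-0.2,-0.66,0,0,0,0,-1,-0.24,-0.8,0,0,0,0,-1,-0.27,-0.9,0,0,0,0,-1,-0.29,-0.97,0,0,0,0,-1,-0.293,-0.985,0,0,0,0,-1,-0.293,-0.985,0.06,0,0,0,-1,-0.293,-0.985,0.16,0,0,0,-1,-0.293,-0.985,0.28,0,0,0,-1,-0.293,-0.985,0.38,0,0,0,-1,-0.293,-0.985,0.44,0,0,0,-1,-0.293,-0.985,0.46,0,0,0,-1,-0.293,-0.985,0.46,0,0,0,-1,-0.293,-0.985,0.46,0,0,0,-1,-0.293,-0.985,0.46,0,0,0,-1,-0.293,-0.985,0.46,0,0,0,-1]

```text
time_s: 29.0
tool_pos: [0.5276, 0.1818, 0.1182]
eef_rot: [1.0, 0.024, 0.001, -0.0]
ft_force: [-0.5, 0.7, -3.0]
finger_gap: 0.0528
grasp_force: 64.0
```

```bash
python3 go.py .5274 .1816 .0379
```

```text
t 29.0 pos [0.5276 0.1818 0.1182] gap 0.052824782867974415 grip 63.98515820503235 F [-0.5099  0.6823 -2.976 ]
turn [-0.0002 -0.0011 -0.0008]
[0.5274, 0.1816, 0.0379] shift [-0.0016  0.001   0.4016]
```

drive_tool:
  motion: [0,0,0.06,0,0,0,-1,0,0,0.13,0,0,0,-1,0,0,0.2,0,0,0,-1,0,0,0.27,0,0,0,-1,0,0,0.33,0,0,0,-1,0,0,0.365,0,0,0,-1,0,0,0.38,0,0,0,-1,0,0,0.386,0,0,0,-1,0,0,0.39,0,0,0,-1,0,0,0.39,0,0,0,-1,0,0,0.39,0,0,0,-1]

```text
time_s: 29.92
tool_pos: [0.5274, 0.1818, 0.0396]
eef_rot: [1.0, 0.024, 0.0, -0.0]
ft_force: [0.2, -0.3, -2.2]
finger_gap: 0.0531
grasp_force: 64.0
```

drive_tool:
  motion: [0,0,0.002,0,0,0,-1,0,0,0.004,0,0,0,-1,0,0,0.006,0,0,0,-1,0,0,0.006,0,0,0,-1,0,0,0.006,0,0,0,-1]

```text
time_s: 30.33
tool_pos: [0.5271, 0.1817, 0.0379]
eef_rot: [1.0, 0.024, 0.0, -0.0]
ft_force: [-0.4, -0.1, -1.5]
finger_gap: 0.0526
grasp_force: 64.0
```

Not quite touching yet (−1.5 N), so a little lower.

drive_tool:
  motion: [0,0,0.002,0,0,0,-1,0,0,0.003,0,0,0,-1,0,0,0.004,0,0,0,-1,0,0,0.004,0,0,0,-1,0,0,0.004,0,0,0,-1]

```text
time_s: 30.75
tool_pos: [0.5272, 0.1818, 0.0379]
eef_rot: [1.0, 0.024, 0.0, -0.0]
ft_force: [-5.5, -2.0, 7.9]
finger_gap: 0.053
grasp_force: 64.7
```

Contact made. I release, rise and withdraw, then look.

drive_tool:
  motion: [0,0,0,0,0,0,0.3,0,0,0,0,0,0,0.4,0,0,0,0,0,0,0.5,0,0,0,0,0,0,0.5,0,0,0,0,0,0,0.5,0,0,-0.03,0,0,0,0.5,0,0,-0.08,0,0,0,0.5,0,0,-0.16,0,0,0,0.5,0,0,-0.26,0,0,0,0.5,0,0,-0.38,0,0,0,0.5,0,0,-0.52,0,0,0,0.5,0,0,-0.66,0,0,0,0.6,-0.1,-0.1,-0.8,0,0,0,0.65,-0.2,-0.22,-0.88,0,0,0,0.65,-0.3,-0.36,-0.88,0,0,0,0.65,-0.4,-0.5,-0.88,0,0,0,0.65,-0.45,-0.64,-0.88,0,0,0,0.65,-0.5,-0.76,-0.88,0,0,0,0.65,-0.5,-0.8,-0.88,0,0,0,0.65,-0.5,-0.8,-0.88,0,0,0,0.65]

```text
time_s: 32.42
tool_pos: [0.419, 0.3381, 0.2138]
eef_rot: [1.0, 0.025, 0.0, -0.0]
ft_force: [0.3, 0.5, 0.2]
finger_gap: 0.0701
grasp_force: 0.0
```

```bash
python3 go.py
python3 -c "
from h import *
t=capture('top');s=capture('scene')
a=cv2.resize(t['image'][140:290,130:430],(600,300),interpolation=cv2.INTER_CUBIC);b=cv2.resize(s['image'][110:335,80:530],(600,300),interpolation=cv2.INTER_CUBIC)
cv2.imwrite('pics/end.png',np.vstack([a,b]))
K=t['intrinsics'];T=np.linalg.inv(t['world_from_camera'])
for n,x,y in[('blue',.611,.1857),('yellow',.6151,.1018),('red',.5271,.1816),('green',.5312,.0977)]:
  p=K@(T@[x,y,.091,1])[:3];p=p[:2]/p[2];print(n,'expected lid in crop',(p-[130,140])*2)"
```

```text
t 32.42 pos [0.419  0.3381 0.2138] gap 0.07005958735593751 grip 0.0 F [0.3491 0.5187 0.1546]
turn [-0.0003 -0.0004  0.0007]
blue expected lid in crop [ 53.03679274 122.1548277 ]
yellow expected lid in crop [130.35999478 109.19211313]
red expected lid in crop [ 62.291368   198.13939019]
green expected lid in crop [141.01278474 184.68865416]
```

View pics/end.png

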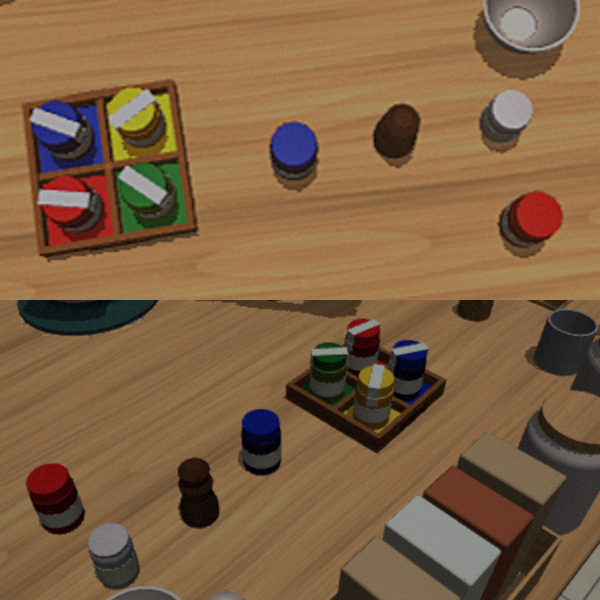

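The four lids match their expected points to within a pixel or two, and the opened jars have not moved. One quick numeric check of the centring before handing in.

```bash
python3 - <<'E'
from h import *
t=capture("top");s=capture("scene")
E={'blue':(.611,.1857),'yellow':(.6151,.1018),'red':(.5271,.1816),'green':(.5312,.0977)}
for p in(t,s):
  K=p['intrinsics'];T=np.linalg.inv(p['world_from_camera'])
  yy,xx=np.mgrid[:420,:560]
  for n,(x,y) in E.items():
    c=K@(T@[x,y,.091,1])[:3];c=c[:2]/c[2]
    # white strip: its middle is the lid's centre (top face only)
    im=cv2.cvtColor(p['image'],cv2.COLOR_BGR2HSV)
    m=(im[...,1]<70)&(im[...,2]>120)&(np.hypot(xx-c[0],yy-c[1])<16)
    q=np.argwhere(m)[:,::-1]
    W=np.array([toplane(p,u,v,.091)[:2] for u,v in q])
    print(n,len(q),"off mm",((W.max(0)+W.min(0))/2-[x,y])*1e3,(W.mean(0)-[x,y])*1e3)
E
```

```text
blue 174 off mm [ 1.20628072 -1.02925519] [ 0.74089492 -0.5789108 ]
yellow 178 off mm [ 1.32269071 -0.86421997] [ 1.46730764 -0.39355657]
red 185 off mm [ 0.0783183 -0.7800161] [ 0.69826321 -0.50376331]
green 191 off mm [ 0.70187657 -0.10813734] [ 0.74181695 -0.65041809]
blue 121 off mm [-1.45604731 -0.71209732] [-1.81633599 -0.55607806]
yellow 143 off mm [-0.94923504 -0.29720809] [-0.92074988 -1.28002431]
red 104 off mm [-1.94092608  0.12489512] [-1.59958655 -0.37863862]
green 116 off mm [-2.22979006 -0.75251051] [-1.39557221 -0.70172934]
```

All four are centred to within about 2 mm, so I hand the job in.

```bash
python3 -c "
from bench import *
print(sign_off())"
```

```text
the job is handed in; nothing more can be done
None
```

The four sealed jars stand upright on their matching liners, centred to about 2 mm; the two opened jars were left where they stood, and the job was handed in at about 32 s on the robot clock.

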